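# Make up two orders on routed serving planks

## Robot

A 6-joint arm with a two-finger parallel gripper is mounted at the origin on a cart in front of the work surface, level with it; the furniture and walls round the work are solid. World frame = base frame: x ahead of the robot, y to its left, z up, the work surface at z = 0. Lengths are in m, angles in rad, forces in N, time in s.
With the tool pointing down it reaches from about 0.275 to 0.825 m from the base axis. Payload 5.2 kg.
Tool frame: the origin (TCP) lies between the finger pads; the fingertips stand 14 mm ahead of it and the grasp point (between the pads) lies 5 mm behind it (finger_overhang is the distance from the TCP to the fingertips, in m); z points along the fingers, y is the line along which they close (so a half turn about z gives the same grasp; the last joint's range is limited). The gripper opens to 93 mm and grips with 3 to 60 N. Pads are 15 mm wide; open, the fingers measure 128 mm over their backs; the gripper's body (75 mm by 188 mm) begins 65 mm behind the grasp point.
Start: joints at [0.946, 0.259, 1.535, -0, 1.348, -0.203], TCP at [0.225, 0.502, 0.233] pointing down, gripper open.
Joint ranges: [-3.14, 3.14], [-0.91, 2.08], [0.19, 2.58], [-1.22, 4.36], [0.22, 2.71], [-3.12, 3.12]. Speed limits (rad/s): [2.57, 2.57, 3.14, 3.14, 3.14, 3.14].

## Interface

Orientations are given as a 3x3 rotation matrix whose columns are the frame's x, y, z axes.
In Python, from rig import * gives the robot as it stands. The module is installed in compiled form; this text tells all that it offers. Calls block until the motion is done:
- move_pose(position, orientation): joint-space move of the TCP to a pose.
- move_l(position, orientation=None, rate=0.15, guard=None): straight line of the TCP; orientation=None keeps the orientation; rate is the mean speed in m/s. With guard (N) it stops when the force on the tool has changed by that much, and returns True; else False.
- goto_joints(angles): joint-space move.
- set_gripper(opening): opening from 0.0 (shut) to 1.0 (fully open); the grip force is fixed at half the most; returns when the fingers have stopped.
- dwell(seconds).
- inverse_kinematics(position, orientation): joint angles nearest the present ones, or None.
- get_image(name): name is "scene" or "top" or "wrist"; returns (picture, depth): 420x560x3 uint8, blue, green, red; 420x560 float32, m along the optical axis (not along the pixel's ray), 0 where there is no reading.
- camera_info(name): a dict with "intrinsics" (3x3 intrinsics, pixels), "R" (3x3) and "t" (3): a world point X has camera coordinates R X + t. Camera axes: x right, y down, z forward; pixel columns grow to the right and rows downward; lengths in m; the calibration is good to about 2 mm. A picture is of the moment at which its call begins: read the wrist's pose just before it. camera_info takes no time and is no camera call; for the wrist camera it gives the pose at the moment of the call.
A pose or a line that the arm cannot do raises IKError and nothing moves.
- finish_job(): hands the job in; it is judged then, once.
Trained networks look in the newest picture that a camera, given by its name, has taken for a name from the list of things; names that differ only in an ending like _2 or _b are one class to them, and where a whole thing is asked for, a point or a joint stands for the part that bears it (a point fixed in the world has none). Each returns a list of dicts, best first, with "conf" (0 to 1); they miss things now and then, are a little off and sometimes report something else, mostly with a low value. They report only what shows in the picture. A call takes as long as a camera call.
- find_in(camera, query): "bbox" ([left, top, right, bottom] in pixels, round what is visible of it).
- cut_out(camera, query): "mask" (420x560 bool, what is visible of it) and "bbox" ([left, top, right, bottom] in pixels, round what is visible of it).
- landmark_of(camera, query): "centre" ([column, row] in pixels: a listed point, or the origin of a listed thing).
Readings, each from a call of its own:
- read_clock(): time.
- read_joints(): joint angles.
- read_joint_vel(): joint speeds.
- read_effort(): joint torques, N m.
- read_eef_pos(): TCP position.
- read_tool_rot(): TCP orientation.
- read_force(): force on the tool from outside, world axes, zero at the start.
- read_torque(): the same for the moment, N m.
- read_gripper_width(): opening from 0.0 (shut) to 1.0 (fully open).
- read_gripper_force(): force on a finger pad.
Only numpy, scipy, OpenCV 4.12 (cv2) and the standard library are available. Lean on these libraries where they do the work, as an engineer would, in place of code of your own. Each camera call takes 0.05 s, during which the arm holds its last target. There are 200 camera calls.

## Task

Make up the two orders on the wooden serving planks: the croissant and the oval dish on the shorter plank, and the cake slice, the oblong dish and the round pot on the longer one. Seat each thing upright in the well cut to its outline, turned so that it drops right in and rests on the well's floor. Leave the cookie where it lies.

Things in the scene. Friction and masses are not known exactly. Their poses are not given: they have to be found in the camera images.
- croissant_board: Shorter wooden plank, fixed, 98 (x) x 274 (y) x 18 mm. Origin: centre of its underside; y along its length, z up. Two wells on x = 0, lengths along y. Round-ended croissant well: 74 x 142 mm, centre y = -55 mm, floor at z = 13 mm (5 mm deep). Oval dish well: ellipse 59 x 99 mm, centre y = +76.8 mm, floor at z = 10 mm (8 mm deep).
- slice_board: Longer wooden plank, fixed, 98 (x) x 304 (y) x 18 mm. Origin: centre of its underside; y along its length, z up. Three wells on x = 0, lengths along y. Slice well: rectangle 76 x 112 mm, centre y = -84.7 mm, floor at z = 13 mm. Oblong dish well: 65 x 81 mm, centre y = +23.1, floor at z = 10 mm. Round pot well: 65 mm across, centre y = +108.1, floor at z = 10 mm.
- oval_dish: Small empty white glazed dish, plainly oval: 56 wide (x) x 96 long (y) at the rim, 30 mm high, walls 3.5 mm and almost upright (foot 1.5 mm smaller all round), rigid, about 0.14 kg. Grasp it across its 56 mm width. Origin: centre of the underside; its y axis runs along its length, z up.
- oblong_dish: Small empty white glazed dish, oblong with rounded corners: 62 wide (x) x 78 long (y) at the rim, 30 mm high, walls 3.5 mm and almost upright (foot 1.5 mm smaller all round), rigid, about 0.14 kg. Grasp it across its 62 mm width. Origin: centre of the underside; its y axis runs along its length, z up.
- croissant: Butter croissant, rigid, 65 wide (x) x 133 long (y) x 49 mm high, about 0.055 kg, widest in the middle. Grasp it across the middle. Origin: centre of the underside; its y axis runs along its length, z up.
- slice: Oblong slice of layer cake with a red top and piped cream, rigid; upright sides 68 wide (x) x 104 long (y) x 34 mm high (with the cream 49 mm), about 0.095 kg; the middle of its sides lies 1 mm to -x of the origin. Grasp it across the 68 mm width. Origin: centre of the underside; its y axis runs along its length, z up.
- round_pot: Small empty white glazed pot, round: 62 mm across at the rim, 30 mm high, walls 3.5 mm and almost upright (foot 1.5 mm smaller all round), rigid, about 0.12 kg. Origin: centre of the underside, z up.
- cookie: Chocolate chip cookie, round, 66 mm across, 14 mm thick, loose; belongs to neither order and stays where it lies. Origin: centre of the underside, z up.

How it is judged:
At the end, for the whole second after the job is handed in: Each thing still, upright (0.12 rad) and on the floor of its own well (3 to 4 mm): croissant centred within 10 mm and 0.2 rad, slice 8 mm and 0.15 rad, dishes and pot 5 mm, dishes 0.15 rad (x of croissant in the frame of croissant_board between -0.01 and 0.01 m and y of croissant in the frame of croissant_board between -0.065 and -0.045 m and z of croissant in the frame of croissant_board between 0.01 and 0.017 m and angle between each of croissant, oval_dish, slice, oblong_dish, round_pot's own z axis and vertical below 0.12 rad and linear speed of each of croissant, oval_dish, slice, oblong_dish, round_pot below 0.02 m/s and angle between the y axis of croissant and the y axis of croissant_board, either way round below 0.2 rad and x of oval_dish in the frame of croissant_board between -0.005 and 0.005 m and y of oval_dish in the frame of croissant_board between 0.0718 and 0.0818 m and z of oval_dish in the frame of croissant_board between 0.007 and 0.013 m and angle between the y axis of oval_dish and the y axis of croissant_board, either way round below 0.15 rad and x of slice in the frame of slice_board between -0.008 and 0.008 m and y of slice in the frame of slice_board between -0.0927 and -0.0767 m and z of slice in the frame of slice_board between 0.01 and 0.017 m and angle between the y axis of each of slice, oblong_dish and the y axis of slice_board, either way round below 0.15 rad and x of oblong_dish in the frame of slice_board between -0.005 and 0.005 m and y of oblong_dish in the frame of slice_board between 0.0181 and 0.0281 m and z of oblong_dish in the frame of slice_board between 0.007 and 0.013 m and x of round_pot in the frame of slice_board between -0.005 and 0.005 m and y of round_pot in the frame of slice_board between 0.1031 and 0.1131 m and z of round_pot in the frame of slice_board between 0.007 and 0.013 m); the robot touches nothing.
It fails at once if the cookie is shifted by more than 20 mm (distance of cookie from where it was at the start of the episode above 0.02 m).
It also fails if it takes over 118 s, if anything falls off the work surface, if the arm or the gripper's body presses on something with over 40 N, if the wrist force passes 120 N, or if a joint passes its speed limit or range.

## Working session

There is one attempt and no reset: what is moved stays moved. The work goes in short steps, each a Python script; the robot and the scene stay as the last script left them, time stands still between calls to the robot, and variables do not carry over. Pictures are saved under pics/ and viewed, at most 14 in all, crops included, and the job is handed in when it is done.

```bash
mkdir -p pics; python3 - <<'E'
from rig import *
import cv2, numpy as np
for c in ("top","scene"):
    im,d=get_image(c); cv2.imwrite(f"pics/{c}0.png",im); np.save(f"{c}d.npy",d)
    i=camera_info(c); print(c,i["intrinsics"],i["R"],i["t"])
    for n in ["croissant_board","slice_board","oval_dish","oblong_dish","croissant","slice","round_pot","cookie"]:
        r=find_in(c,n); print(n,[(np.round(x["bbox"]).astype(int).tolist(),round(x["conf"],2)) for x in r[:3]])
print(read_clock(),read_tool_rot())
E
```

```text
top [[390.72004949   0.         283.47146439]
 [  0.         390.72004949 213.387843  ]
 [  0.           0.           1.        ]] [[-0.00961568 -0.99961471  0.02603804]
 [-0.99657983  0.00744274 -0.08229978]
 [ 0.08207428 -0.02674036 -0.99626742]] [-0.00609293  0.53535095  1.1603624 ]
croissant_board [([186, 170, 276, 206], 0.57)]
slice_board [([280, 168, 380, 208], 0.7)]
oval_dish [([239, 220, 268, 245], 0.69)]
oblong_dish [([286, 218, 315, 249], 0.61)]
croissant [([139, 219, 184, 244], 0.83)]
slice [([327, 218, 364, 245], 0.6)]
round_pot [([377, 221, 403, 242], 0.71)]
cookie [([196, 224, 218, 244], 0.59)]
scene [[487.81131233   0.         275.95554327]
 [  0.         487.81131233 202.08277073]
 [  0.           0.           1.        ]] [[ 0.65442882 -0.7561183  -0.00283385]
 [-0.5659979  -0.48738549 -0.66490734]
 [ 0.50136743  0.43673848 -0.74692048]] [-0.34719799  0.33300111  1.04291309]
croissant_board [([215, 140, 303, 202], 0.92)]
slice_board [([283, 188, 403, 260], 0.68)]
oval_dish [([227, 187, 249, 225], 0.72)]
oblong_dish [([263, 220, 296, 250], 0.58)]
croissant [([154, 141, 194, 168], 0.94)]
slice [([299, 239, 346, 284], 0.68)]
round_pot [([355, 281, 386, 307], 0.9), ([226, 190, 250, 226], 0.57)]
cookie [([190, 173, 217, 192], 0.92)]
0.9 [[-9.12351225e-01  4.09408405e-01  1.00102430e-05]
 [ 4.09408406e-01  9.12351225e-01  7.81455148e-06]
 [-5.93351444e-06  1.12278933e-05 -1.00000000e+00]]
```

View pics/top0.png

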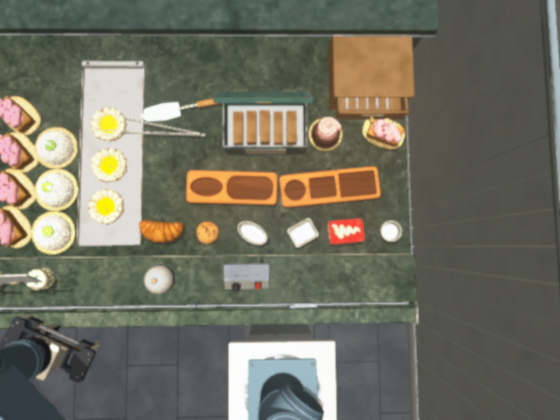

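View pics/scene0.png

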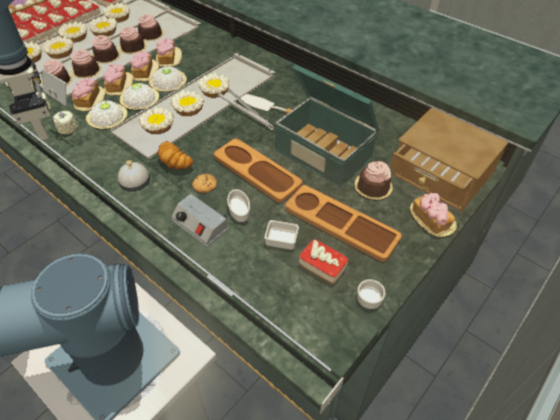

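The top view shows the items in a row near row 232: croissant (161,231), cookie (207,232), oval dish (253,233), oblong dish (303,233), slice (346,231), pot (391,231). Both planks are near row 188, with the oval and round wells at their left (+y) ends. The scene view agrees with this. A raised box at (246,277) stands in front of the dishes.

```bash
cat > h.py <<'E'
from rig import *
import cv2, numpy as np
def down(psi):
    c,s=np.cos(psi),np.sin(psi)
    return np.array([[-s,c,0],[c,s,0],[0,0,-1.]])
def ray(info,uv,z):
    "world xy where pixel rays meet height z"
    K,R,t=info["intrinsics"],np.array(info["R"]),np.array(info["t"])
    uv=np.atleast_2d(uv).astype(float)
    d=(np.c_[uv,np.ones(len(uv))]@np.linalg.inv(K).T)@R
    C=-R.T@t
    return (C+d*((z-C[2])/d[:,2])[:,None])[:,:2]
def cloud(info,depth):
    K,R,t=info["intrinsics"],np.array(info["R"]),np.array(info["t"])
    v,u=np.mgrid[:420,:560]
    p=np.dstack([(u-K[0,2])/K[0,0],(v-K[1,2])/K[1,1],np.ones_like(u)])*depth[...,None]
    return (p-t)@R
E
python3 - <<'E'
from h import *
i=camera_info("top"); P=cloud(i,np.load("topd.npy"))
get_image("top")
for n in ["croissant_board","slice_board","oval_dish","oblong_dish","croissant","slice","round_pot","cookie"]:
    r=cut_out("top",n)
    if not r: print(n,"none"); continue
    m=r[0]["mask"]; q=P[m]; (cx,cy),(a,b),_=cv2.minAreaRect(q[:,:2].astype(np.float32)); 
    c=np.linalg.eigh(np.cov(q[:,:2].T))[1][:,1]
    print(n,round(r[0]["conf"],2),np.round([cx,cy,a,b],3),"long axis deg",round(np.degrees(np.arctan2(c[1],c[0]))%180,1),"z",np.round(np.percentile(q[:,2],[5,50,95]),3))
print("box z",P[262:285,225:270,2].max(), "thing",P[268:290,148:170,2].max())
for p,psi in (([0.55,-0.15,0.32],0),):
    move_pose(p,down(psi)); print(read_joints(),read_clock())
    im,d=get_image("wrist"); w=camera_info("wrist"); cv2.imwrite("pics/w0.png",im)
    print(w["intrinsics"],w["R"],-np.array(w["R"]).T@w["t"],read_eef_pos())
    print(np.percentile(d,[0,5,50,95]))
E
```

```text
croissant_board 0.76 [0.561 0.152 0.278 0.228] long axis deg 87.6 z [0.007 0.015 0.021]
slice_board 0.61 [ 0.602 -0.117  0.182  0.387] long axis deg 96.4 z [0.008 0.014 0.021]
oval_dish 0.97 [0.471 0.071 0.119 0.052] long axis deg 58.4 z [0.001 0.006 0.03 ]
oblong_dish 0.6 [ 0.464 -0.042  0.062  0.135] long axis deg 115.9 z [0.001 0.006 0.03 ]
croissant 0.6 [0.477 0.22  0.4   0.064] long axis deg 85.4 z [0.024 0.041 0.049]
slice 0.91 [ 0.471 -0.117  0.07   0.282] long axis deg 97.7 z [0.03  0.035 0.047]
round_pot 0.79 [ 0.48  -0.333  0.058  0.06 ] long axis deg 99.2 z [0.002 0.007 0.03 ]
cookie 0.85 [0.476 0.138 0.238 0.065] long axis deg 82.4 z [0.003 0.012 0.016]
box z 1.2002491680650513 thing 1.2002491680650513
[-4.60368426e-01  2.53710988e-01  1.33112834e+00  2.87678104e-04
  1.55691191e+00 -4.61784572e-01] 3.9417
[[338.31620893   0.         279.46658579]
 [  0.         338.31620893 209.59122198]
 [  0.           0.           1.        ]] [[ 9.99996748e-01  2.39300327e-03 -8.82018076e-04]
 [ 2.54596216e-03 -9.57006139e-01  2.90056490e-01]
 [-1.49990585e-04 -2.90057793e-01 -9.57009119e-01]] [ 0.55039486 -0.06808562  0.47281644] [ 0.55016216 -0.14904051  0.31996789]
[0.         0.07161538 0.4325434  0.79866386]
```

View pics/w0.png

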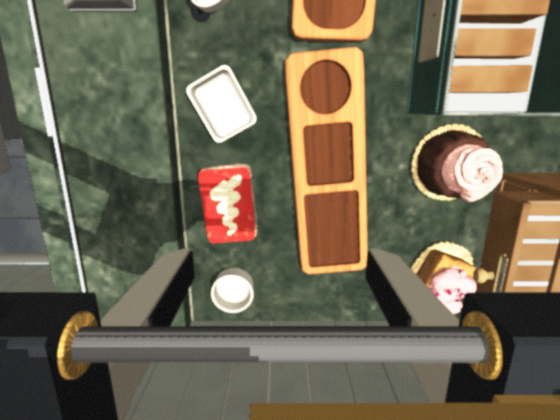

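The wrist view at 0.32 m shows the whole slice plank (cols 287-368, rows 47-275), the oblong dish (221,103), the slice (228,205) and the pot (232,290). I'll take views in two opposite wrist orientations over each plank. Averaging them cancels the calibration bias.

```bash
cat > look.py <<'E'
from h import *
import pickle
names=["croissant_board","slice_board","oval_dish","oblong_dish","croissant","slice","round_pot","cookie"]
V=[]
for k,(p,psi) in enumerate([([.54,-.15,.31],0),([.54,.12,.31],0),([.54,.26,.31],np.pi),([.54,.06,.31],np.pi)]):
    move_pose(p,down(psi)); dwell(.3)
    info=camera_info("wrist"); im,d=get_image("wrist"); v=dict(info=info,im=im,d=d,mask={},e=read_eef_pos())
    for n in names:
        r=cut_out("wrist",n)
        if r: v["mask"][n]=(r[0]["mask"],r[0]["conf"])
    V.append(v); cv2.imwrite(f"pics/v{k}.png",im); print(k,read_clock(),read_joints()[5])
pickle.dump(V,open("V.pkl","wb"))
E
python3 look.py; cat > an.py <<'E'
from h import *
import pickle
V=pickle.load(open("V.pkl","rb"))
top={"croissant_board":(.013,.023),"slice_board":(.013,.023),"oval_dish":(.022,.036),"oblong_dish":(.022,.036),"round_pot":(.022,.036),"croissant":(.02,.06),"slice":(.028,.055),"cookie":(.007,.02)}
for k,v in enumerate(V):
    P=cloud(v["info"],v["d"])
    for n,(m,c) in v["mask"].items():
        q=P[m&(v["d"]>.05)]; lo,hi=top[n]; s=q[(q[:,2]>lo)&(q[:,2]<hi)]
        if len(s)<20: print(k,n,round(c,2),"few"); continue
        r=cv2.minAreaRect(s[:,:2].astype(np.float32)); 
        print(k,n,round(c,2),len(s),np.round(r[0],4),np.round(r[1],4),round(r[2],1),"ztop",np.round(np.percentile(s[:,2],[10,50,90]),4), "zmin",round(np.percentile(q[:,2],5),4), m.nonzero()[0].max())
E
python3 an.py
```

```text
0 4.9917 -0.4699599628677029
1 6.7917 0.016994563934486867
2 10.0 -2.87882317853186
3 15.6167 3.046860696683087
0 croissant_board 0.85 2732 [0.6137 0.0309] [0.04   0.0983] 89.7 ztop [0.0135 0.0175 0.0194] zmin 0.012 39
0 slice_board 0.71 10511 [ 0.618  -0.1509] [0.0983 0.3035] 5.3 ztop [0.0136 0.018  0.0195] zmin 0.0096 275
0 oval_dish 0.58 86 [0.4655 0.0451] [0.0253 0.0037] 5.4 ztop [0.024  0.0292 0.0311] zmin 0.0042 8
0 oblong_dish 0.84 688 [ 0.477  -0.0656] [0.0617 0.0774] 28.4 ztop [0.0249 0.0296 0.0312] zmin 0.0037 140
0 croissant 0.31 372 [ 0.6178 -0.1503] [0.0932 0.2994] 5.3 ztop [0.0201 0.0203 0.0208] zmin 0.0098 276
0 slice 0.78 3806 [ 0.4803 -0.1952] [0.068  0.1039] 4.2 ztop [0.0339 0.0353 0.0458] zmin 0.0264 244
0 round_pot 0.96 457 [ 0.4799 -0.3317] [0.0612 0.0597] 87.4 ztop [0.0236 0.0288 0.0308] zmin 0.0034 314
1 croissant_board 0.77 11820 [0.6176 0.1494] [0.2737 0.0984] 88.2 ztop [0.0135 0.0178 0.0195] zmin 0.01 245
1 slice_board 0.6 4704 [ 0.6171 -0.1381] [0.098  0.2786] 5.4 ztop [0.0135 0.0179 0.0194] zmin 0.0097 402
1 oblong_dish 0.62 656 [ 0.4776 -0.0647] [0.0625 0
[... 657 characters left out ...]
809 0.2232] [0.066  0.0669] 2.2 ztop [0.0104 0.0132 0.015 ] zmin 0.0086 167
3 croissant_board 0.94 9796 [0.6174 0.1483] [0.2736 0.0985] 88.2 ztop [0.0135 0.0175 0.0193] zmin 0.0102 318
3 slice_board 0.89 4985 [ 0.6106 -0.0722] [0.0978 0.1444] 5.3 ztop [0.0173 0.0185 0.0197] zmin 0.0095 125
3 oval_dish 0.94 588 [0.478  0.0857] [0.0933 0.056 ] 49.0 ztop [0.0245 0.0295 0.0312] zmin 0.0036 222
3 oblong_dish 0.92 860 [ 0.4773 -0.0655] [0.062  0.0778] 27.9 ztop [0.0248 0.0296 0.0312] zmin 0.0037 108
3 croissant 0.71 1241 [0.483  0.3565] [0.128  0.0634] 85.1 ztop [0.0345 0.0441 0.0481] zmin 0.0289 396
3 cookie 0.62 1422 [0.4807 0.2219] [0.0656 0.0656] 1.1 ztop [0.0103 0.0132 0.015 ] zmin 0.0073 297
```

The views agree to about 1 mm, and the heights match the text: plank top 18 mm, rims about 30 mm. Next I'll refine the oval dish and check obstacle heights under the gripper body.

```bash
python3 - <<'E'
from h import *
import pickle
V=pickle.load(open("V.pkl","rb"))
C=[cloud(v["info"],v["d"]) for v in V]
def near(k,c,r,lo,hi):
    q=C[k][(V[k]["d"]>.05)]; return q[(np.hypot(*(q[:,:2]-c).T)<r)&(q[:,2]>lo)&(q[:,2]<hi)]
for n,c,ks in (("oval",(.478,.0857),(1,3)),("pot",(.48,-.3317),(0,)),("oblong",(.4773,-.0653),(0,1,3)),("crois",(.4833,.358),(1,2,3))):
    for k in ks:
        s=near(k,c,.075,.024,.06 if n=="crois" else .035)
        if len(s)<30: continue
        h=cv2.convexHull(s[:,:2].astype(np.float32)); e=cv2.fitEllipse(h*1000)
        r=cv2.minAreaRect(h*1000)
        print(n,k,len(s),"ell",np.round(e[0],1),np.round(e[1],1),round(e[2],1),"rect",np.round(r[0],1),np.round(r[1],1),round(r[2],1))
# obstacle heights, from the wrist clouds and top view
d=np.load("topd.npy"); q=np.vstack([cloud(camera_info("top"),d)[d>.05]]+[c[(v["d"]>.25)] for c,v in zip(C,V)])
q=q[(q[:,2]<.25)]
for x0 in np.arange(.28,.86,.04):
    print(round(x0,2),[int(1000*(z.max() if len(z:=q[(abs(q[:,0]-x0-.02)<.02)&(abs(q[:,1]-y0)<.03),2]) else 0)) for y0 in np.arange(-.39,.46,.06)])
E
```

```text
oval 1 704 ell [456.8  91.5] [ 94.4 115.6] 117.7 rect [460.   83.3] [113.3  78.3] 11.0
oval 3 723 ell [456.5  91.4] [ 95.1 114.1] 117.9 rect [460.1  81.9] [113.2  78.7] 12.0
pot 0 465 ell [ 458.1 -333.6] [ 68.  107.7] 95.3 rect [ 458.5 -329.5] [ 61.2 103.6] 84.1
oblong 0 1005 ell [460.5 -64.7] [ 94.6 123.2] 90.8 rect [459.1 -69.5] [112.5  87. ] 13.6
oblong 1 693 ell [461.5 -66.1] [ 93.1 120.2] 100.3 rect [457.9 -73.4] [107.6  80. ] 24.7
oblong 3 1102 ell [460.9 -64.1] [ 94.8 121.9] 88.5 rect [459.2 -69.6] [112.4  86.6] 13.5
crois 1 776 ell [484.  320.4] [43.3 67. ] 45.5 rect [485.8 304.5] [23.9 51.6] 89.5
crois 2 3329 ell [494.6 357.3] [ 86.5 130.1] 175.9 rect [483.2 358.5] [130.8  63.8] 85.6
crois 3 1247 ell [488.5 354. ] [ 73.4 137.2] 171.7 rect [483.2 356.3] [128.2  63.3] 86.1
0.28 [40, 40, 41, 40, 40, 40, 38, 66, 83, 85, 40, 39, 79, 78, 38]
0.32 [41, 41, 39, 40, 40, 41, 39, 89, 89, 91, 40, 38, 108, 106, 40]
0.36 [40, 39, 40, 39, 40, 40, 39, 88, 88, 87, 38, 40, 85, 85, 41]
0.4 [38, 37, 38, 38, 39, 39, 37, 67, 67, 37, 37, 37, 37, 41, 38]
0.44 [35, 33, 39, 51, 51, 32, 35, 35, 33, 33, 20, 30, 50, 50, 14]
0.48 [31, 35, 38, 49, 53, 36, 33, 32, 34, 35, 18, 39, 51, 50, 33]
0.52 [5, 8, 7, 6, 6, 7, 20, 7, 7, 5, 5, 8, 6, 6, 43]
0.56 [7, 22, 22, 25, 23, 24, 23, 25, 23, 24, 23, 23, 6, 6, 47]
0.6 [7, 22, 24, 21, 23, 25, 23, 23, 18, 21, 21, 20, 5, 5, 14]
0.64 [9, 19, 24, 22, 25, 24, 24, 24, 22, 23, 24, 25, 6, 7, 45]
0.68 [5, 7, 8, 7, 6, 109, 111, 111, 110, 113, 6, 7, 5, 5, 46]
0.72 [60, 63, 11, 10, 71, 110, 110, 110, 110, 111, 5, 5, 5, 5, 40]
0.76 [58, 65, 109, 64, 86, 249, 249, 249, 249, 249, 24, 28, 26, 28, 44]
0.8 [128, 129, 130, 129, 127, 249, 249, 249, 249, 249, 7, 5, 25, 26, 45]
0.84 [139, 139, 141, 139, 139, 185, 186, 185, 188, 185, 21, 20, 12, 10, 41]
```

```bash
python3 - <<'E'
from h import *
import pickle
V=pickle.load(open("V.pkl","rb"))
C=[cloud(v["info"],v["d"]) for v in V]
for k in range(4):
    q=C[k][V[k]["d"]>.2]; q=q[q[:,2]<.3]
    b=q[(q[:,2]>.09)&(q[:,2]<.13)&(q[:,0]>.62)&(q[:,0]<.74)&(abs(q[:,1]-.03)<.2)]
    if len(b): print(k,"lunchbox x5%,y range,z",np.round(np.percentile(b[:,0],[1,5,50]),3),np.round(np.percentile(b[:,1],[1,99]),3),np.round(np.percentile(b[:,2],[50,95]),3))
    e=q[(q[:,2]>.02)&(q[:,2]<.05)&(q[:,0]<.45)]
    print(k,"ledge",[(round(y,2),round(float(np.percentile(s[:,0],98)),3)) for y in np.arange(-.4,.42,.1) if len(s:=e[(abs(e[:,1]-y)<.03)])>20])
    d=q[(q[:,2]>.055)&(q[:,2]<.12)&(q[:,0]>.28)&(q[:,0]<.45)]
    for y0,y1 in ((0,.19),(.25,.42)):
        s=d[(d[:,1]>y0)&(d[:,1]<y1)]
        if len(s): print(k,"front thing x99,y,z",np.round(np.percentile(s[:,0],[50,99]),3),np.round(np.percentile(s[:,1],[1,99]),3),np.round(np.percentile(s[:,2],[50,99]),3))
    for n,c,ks in (("oval",(.478,.0857),(1,3)),("pot",(.48,-.3317),(0,)),("oblong",(.4773,-.0653),(0,1,3))):
        if k not in ks: continue
        m=[(abs(C[k][...,2]-.029)<.006)&(np.hypot(C[k][...,0]-c[0],C[k][...,1]-c[1])<.056)&(C[k][...,0]>.433)][0]
        nn,lab,st,_=cv2.connectedComponentsWithStats(m.astype(np.uint8),connectivity=8); L=1+st[1:,4].argmax()
        h=cv2.convexHull((C[k][lab==L][:,:2]*1000).astype(np.float32)); e=cv2.fitEllipse(h); r=cv2.minAreaRect(h)
        print(n,k,(lab==L).sum(),"ell",np.round(e[0],1),np.round(e[1],1),round(e[2],1),"rect",np.round(r[0],1),np.round(r[1],1),round(r[2],1))
E
```

```text
0 lunchbox x5%,y range,z [0.718 0.719 0.72 ] [-0.075  0.028] [0.101 0.109]
0 ledge [(np.float64(-0.4), 0.409), (np.float64(-0.3), 0.362), (np.float64(-0.2), 0.409), (np.float64(-0.1), 0.408), (np.float64(-0.0), 0.408)]
0 front thing x99,y,z [0.356 0.389] [0.035 0.038] [0.063 0.071]
pot 0 432 ell [ 479.9 -332.3] [60.9 61.5] 4.1 rect [ 479.9 -331.7] [61.2 59.7] 87.4
oblong 0 782 ell [477.5 -64.5] [82.2 92. ] 29.1 rect [477.  -65.2] [62.1 78.1] 28.5
1 lunchbox x5%,y range,z [0.718 0.719 0.72 ] [-0.006  0.167] [0.101 0.109]
1 ledge [(np.float64(-0.3), 0.409), (np.float64(-0.2), 0.448), (np.float64(-0.1), 0.437), (np.float64(-0.0), 0.405), (np.float64(0.1), 0.422), (np.float64(0.2), 0.408), (np.float64(0.3), 0.408)]
1 front thing x99,y,z [0.364 0.395] [0.038 0.165] [0.084 0.087]
oval 1 541 ell [478.1  86.6] [55.7 94.8] 147.9 rect [478.1  86.6] [94.9 55.6] 59.2
oblong 1 622 ell [477.5 -64.1] [79.6 91.3] 26.8 rect [477.6 -64.7] [62.5 78.3] 28.6
2 lunchbox x5%,y range,z [0.718 0.718 0.72 ] [0.082 0.166] [0.101 0.109]
2 ledge [(np.float64(0.1), 0.444), (np.float64(0.2), 0.408), (np.float64(0.3), 0.408), (np.float64(0.4), 0.333)]
2 front thing x99,y,z [0.363 0.389] [0.077 0.164] [0.084 0.087]
2 front thing x99,y,z [0.354 0.384] [0.316 0.385] [0.078 0.106]
3 lunchbox x5%,y range,z [0.718 0.719 0.72 ] [-0.075  0.164] [0.101 0.109]
3 ledge [(np.float64(-0.1), 0.408), (np.float64(-0.0), 0.408), (np.float64(0.1), 0.445), (np.float64(0.2), 0.351), (np.float64(0.3), 0.408), (np.float64(0.4), 0.408)]
3 front thing x99,y,z [0.364 0.396] [0.035 0.161] [0.084 0.087]
3 front thing x99,y,z [0.364 0.384] [0.324 0.382] [0.078 0.106]
oval 3 569 ell [477.7  85.7] [55.5 95.3] 147.7 rect [478.   85.6] [93.1 56.2] 47.6
oblong 3 854 ell [477.6 -65. ] [83.3 90.9] 27.6 rect [477.1 -65.4] [62. 78.] 28.3
```

View pics/v3.png

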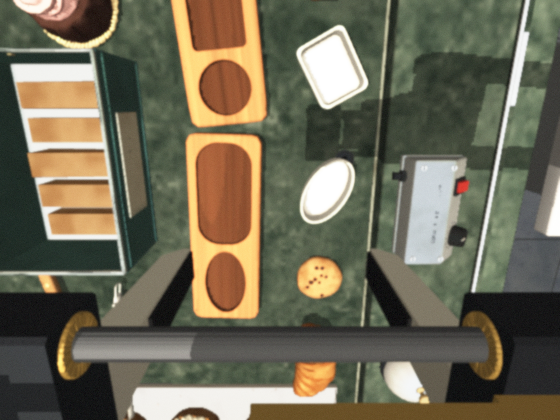

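The view from the other side shows the oval dish (327,190) with its long axis at about 58°, the cookie (320,277) and the plank wells. The lunchbox front (x = 0.718) and the ledge (x = 0.409) both clear the gripper. I'll start with the slice, since it has the most slack.

```bash
cat > pp.py <<'E'
from h import *
B={"c":(np.array([.6176,.1490]),np.radians(-1.8)),"s":(np.array([.618,-.1509]),np.radians(5.3))}
# item: x, y, closing angle deg, tcp height above underside, plank, well y, floor
I={"slice":(.4803,-.1952,4.4,.027,"s",-.0847,.013),"round_pot":(.4799,-.3320,5.3,.030,"s",.1081,.010),
"oblong_dish":(.4772,-.0652,28.3,.030,"s",.0231,.010),"oval_dish":(.4779,.0861,-32.2,.030,"c",.0768,.010),"croissant":(.4833,.3583,-4.5,.030,"c",-.055,.013)}
def pick(n):
    x,y,a,h=I[n][:4]; R=down(np.radians(a))
    set_gripper(1.0)
    move_pose([x,y,.13],R); move_l([x,y,h],rate=.15); set_gripper(0)
    w=read_gripper_width(); print(n,"width mm",round(93*w,1),"F",read_gripper_force())
    move_l([x,y,.15],rate=.2)
    print(" after lift",round(93*read_gripper_width(),1),read_gripper_force())
def place(n,dxy=(0,0)):
    _,_,_,h,b,wy,f=I[n]; c,t=B[b]
    p=c+wy*np.array([-np.sin(t),np.cos(t)])+dxy; R=down(t)
    move_pose([*p,.13],R); move_l([*p,f+h+.012],rate=.15); dwell(.2)
    hit=move_l([*p,f+h-.0015],rate=.03,guard=4)
    z=read_eef_pos()[2]; print(" contact",hit,"underside z",round(z-h,4),"want",f,"xy err",np.round(np.array(read_eef_pos()[:2])-p,4))
    return p,z-h-f
def release(p):
    set_gripper(1.0); move_l([*p,.15],rate=.2); print(" clock",read_clock())
E
python3 - <<'E'
from pp import *
pick("slice"); p,e=place("slice")
if abs(e)<.0025: release(p)
E
```

```text
slice width mm 67.9 F 29.999673664569855
 after lift 67.6 29.99834418296814
 contact True underside z 0.0133 want 0.013 xy err [ 0. -0.]
 clock 24.35
```

```bash
python3 - <<'E'
from pp import *
for n in ("round_pot","oblong_dish","oval_dish","croissant"):
    pick(n)
    if read_gripper_width()<.4: print("missed"); break
    p,e=place(n)
    if abs(e)<.0025: release(p)
    else: print("not seated",e); break
E
```

```text
round_pot width mm 60.3 F 30.000824037997518
 after lift 60.8 29.99973397498252
 contact True underside z 0.0099 want 0.01 xy err [0.0002 0.0001]
 clock 31.4167
oblong_dish width mm 61.2 F 30.0007054960588
 after lift 60.9 29.99967045849189
 contact True underside z 0.01 want 0.01 xy err [ 0.0001 -0.    ]
 clock 37.775
oval_dish width mm 54.7 F 30.000528228410985
 after lift 55.1 29.999581633892376
 contact True underside z 0.0097 want 0.01 xy err [-0.      0.0001]
 clock 44.85
croissant width mm 63.3 F 29.98865783214569
 after lift 63.7 29.985517635941505
 contact True underside z 0.0129 want 0.013 xy err [-0.0003  0.    ]
 clock 51.7917
```

All five made contact at floor height. I'll check them with the wrist camera before handing in.

```bash
python3 - <<'E'
from pp import *
rim={"slice":(.04,.07),"round_pot":(.034,.046),"oblong_dish":(.034,.046),"oval_dish":(.034,.046),"croissant":(.03,.07)}
for k,(p,psi) in enumerate([([.54,.14,.31],0),([.54,-.15,.31],0)]):
    move_pose(p,down(psi)); dwell(.3)
    info=camera_info("wrist"); im,d=get_image("wrist"); cv2.imwrite(f"pics/f{k}.png",im); P=cloud(info,d)
    for n,(x,y,a,h,b,wy,f) in I.items():
        c,t=B[b]; Rb=np.array([[np.cos(t),-np.sin(t)],[np.sin(t),np.cos(t)]])
        L=(P[...,:2]-c)@Rb-[0,wy]; lo,hi=rim[n]; half=.06 if n=="slice" else .08 if n=="croissant" else .055 if n=="oval_dish" else .043
        m=(d>.05)&(abs(L[...,0])<.045)&(abs(L[...,1])<half)&(P[...,2]>lo)&(P[...,2]<hi)
        if m.sum()<200: continue
        r=cv2.minAreaRect((L[m]*1000).astype(np.float32)); print(k,n,m.sum(),np.round(r[0],1),np.round(r[1],1),round(r[2],1),"z90",round(np.percentile(P[m][:,2],90),4))
print(read_clock())
cv2.imwrite("pics/f.png",np.hstack([cv2.imread("pics/f0.png")[:300,120:480],cv2.imread("pics/f1.png")[:300,120:480]]))
E
```

```text
0 slice 899 [ 0.3 35.8] [35.9 67.4] 88.6 z90 0.0559
0 round_pot 425 [0.1 0.2] [61.3 59.7] 87.0 z90 0.0408
0 oblong_dish 217 [ -0.4 -29.9] [21.4 62.1] 85.0 z90 0.0406
0 oval_dish 691 [-0.4  0.2] [95.7 55.3] 85.9 z90 0.0412
0 croissant 3955 [-0.4  1.9] [131.7  63.4] 89.6 z90 0.0604
1 slice 3671 [0.  0.3] [ 67.8 103.2] 0.2 z90 0.0587
1 round_pot 566 [-0.1 -0.6] [61.  61.1] 57.7 z90 0.041
1 oblong_dish 684 [-0.1  0.3] [61.8 78. ] 0.6 z90 0.041
1 croissant 563 [  9.3 -57.1] [16.2 44.6] 88.7 z90 0.0511
54.3667
```

View pics/f.png

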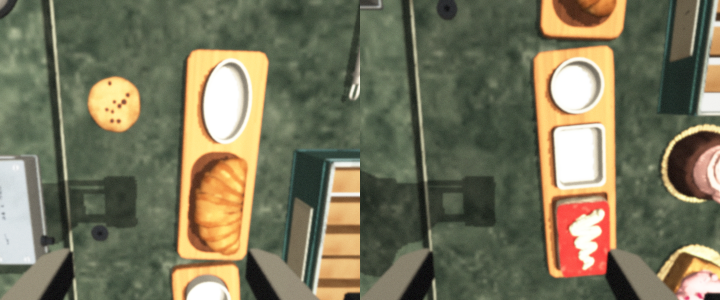

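The composite shows all five seated in their wells: oval dish (226,100), croissant (219,203), pot (575,85), oblong dish (580,155) and slice (582,237). The rims are at 41 mm and offsets are under 2 mm. The cookie (114,104) is undisturbed.

```bash
python3 -c "
from rig import *
print(finish_job())"
```

```text
the job is handed in; nothing more can be done
None
```

I handed the job in at about 54 s of the 118 s: a final wrist-camera check showed all five things seated in their wells within 2 mm of centre, and the cookie was not touched; no verdict came back.

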